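# Load the basket and slide it back under the rack

### The arm

A 7-joint arm with a two-finger parallel gripper is mounted at the origin on the work surface. World frame = base frame: x ahead of the robot, y to its left, z up, the work surface at z = 0. Lengths are in m, angles in rad, forces in N, time in s.
With the tool pointing down it reaches from about 0.4 to 0.85 m from the base axis. Payload 4.5 kg.
Tool frame: the origin (TCP) lies at the very end of the fingers, on their centre line; the grasp point (between the pads) lies 19 mm behind it (r.pinch_z is the distance from the TCP to the grasp point, in m); z points along the fingers, y is the line along which they close (so a half turn about z gives the same grasp; the last joint's range is limited). The gripper opens to 88 mm and grips with 3 to 60 N. Pads are 18 mm wide; open, the fingers measure 123 mm over their backs; the gripper's body (75 mm by 187 mm) begins 45 mm behind the grasp point.
Start: joints at [1.224, 0.689, -0.195, 1.565, 0.157, 0.902, -0.215], TCP at [0.232, -0.58, 0.239] pointing down, gripper open.
Joint ranges: [-3.01, 3.01], [-0.46, 2.08], [-1.47, 1.51], [0.13, 2.56], [-1, 4.14], [0.04, 2.09], [-2.66, 2.66]. Speed limits (rad/s): [2.57, 2.57, 3.14, 3.14, 3.14, 3.14, 3.14].

### API

Orientations are given as a unit quaternion [x, y, z, w].
In Python, from plant import r, cams gives the robot as it stands.
- The arm moves only by the shell command python3 -m pendant 'ROWS' [FORCE]. ROWS is JSON, a list of rows, each a list of 3 entries, a list of its own where there are three numbers: the closure, from -1 (fully open) to 1 (shut), then the shift along the tool's x, y, z in mm, then the turn, a rotation vector about the tool's x, y, z in degrees. A call has 1 to 8 rows; each row shifts and turns the commanded pose from where the row before left it, along the tool's axes as they then stand; what a row does not reach is not made up. A row lasts 1/8 s, in which the tool goes at most 62.5 mm and 10.7 degrees, less where a joint would pass 70% of its speed; a pose out of reach is approached as far as the arm can. A call with a gripper value outside its range is refused whole. The fingers move at their own pace and stop on an object; FORCE is the grip in N (left out, the last holds). Time passes only in rows, so rows that do not move let the fingers close. It gives the time, the measured TCP pose, the force, the opening and the grip force at its end, in the units of the state.
- r.get_state(): the state, without advancing time (a new reading comes with each control period).
- cams.snapshot(name): name is "scene" or "top"; returns a dict with "img" (384x512x3 uint8, red, green, blue), "camera_matrix" (3x3 intrinsics, pixels), "D" ([k1, k2, p1, p2, k3] as OpenCV has them; the pictures are not rectified), "camera_from_world" (4x4, takes a point from world to camera coordinates). Camera axes: x right, y up, looking along -z (the intrinsics and any distortion apply to the point x, -y, -z); pixel columns grow to the right and rows downward; lengths in m; the calibration is good to about 2 mm. A picture is of the moment at which its call begins. There is no depth.
- r.finish_job(): hands the job in; it is judged then, once.
The state is a dict: "clock": time; "q": joint angles; "qd": joint speeds; "joint_torque": joint torques, N m; "tool_pos": TCP position; "eef_rot": TCP orientation; "contact_force": force on the tool from outside, world axes, zero at the start; "moment": the same for the moment, N m; "opening": opening from 0.0 (shut) to 1.0 (fully open); "finger_force": force on a finger pad.
Only numpy, scipy, OpenCV 4.12 (cv2) and the standard library are available. Lean on these libraries where they do the work, as an engineer would, in place of code of your own. Each camera call takes 0.05 s, during which the arm holds its last target. There are 200 camera calls.

### The job

Stand the round screw-cap bottle upright in the empty white basket, setting it down gently. Then slide the basket along the table, without lifting it, in under the wire rack until it sits squarely on the thin rubber liner that marks the free place beside the full basket, with the bottle still standing in it. Leave the full basket, the flat rectangular bottle and the round tin where they are.

Things in the scene. Friction and masses are not known exactly. Their poses are not given: they have to be found in the camera images.
- bottle: Loose round white bottle with narrow neck and screw cap, 0.2 to 0.42 kg, standing on the robot's right. Body 54 mm in diameter, straight to 98 mm, then a shoulder; cap 30 mm wide, top at 128 mm. Beside it, nearer or further in x, stands a flat rectangular bottle that is not wanted (centres 95 mm or more apart). Origin: centre of the underside; z up.
- basket: Loose empty white perforated basket, open on top, 0.22 kg: 105 mm along x, 150 mm along y, 60 mm tall, walls and floor 4 mm. Origin: centre of the underside. Starts clear of the rack, in front of the free place, +y end towards it, up to 17 degrees off square and 35 mm to one side. Slides with 1 to 4 N. Push on its -y end wall, 75 mm from the origin.
- liner: Flat rubber liner (under 1 mm, cannot be felt) on the table under the rack, 125 mm along x, 170 mm along y: 10 mm larger all round than the basket. Origin: its centre. Basket parked: origins coincide, y axes parallel. It lies in the nearer or the further (in x) of two places; the full basket stands in the other, 140 mm centre to centre.
- rack: Fixed white wire rack on the robot's left, 362 mm along x, 252 along y; underside 190 mm, top 202 mm up, cartons on its +y half to 237 mm. Legs 12 mm thick at x +-175, y +-120 mm. Origin: on the table under its centre. Open towards -y; front edge at y -126 mm. The parked basket's -y end is 41 mm inside it: lean the tool 30 to 40 degrees, tips to +y, to reach it.
- full_basket: Loose basket of the same shape as the empty one, filled with a box and bottles (1.6 kg, up to 145 mm tall), standing under the rack in the other place. Origin: centre of the underside. Leave it.
- flat_bottle: Loose white rectangular bottle 50 x 80 mm, 137 mm tall with its cap. Origin: centre of the underside. Leave it.
- tin: Loose low round metal tin, 74 mm in diameter, 32 mm tall, on the far right of the table. Origin: centre of the underside. Leave it.
Things that resemble listed ones, but are neither listed nor needed, are in the scene too. What is shaped like the basket but purple is not meant.

How it is judged:
On the way, in this order (a step that is already met when the one before it is completed fails the run):
1. the round bottle stands in the basket, let go, while the basket is still out in front of the rack (x of bottle in the frame of basket between -0.03 and 0.03 m and y of bottle in the frame of basket between -0.052 and 0.052 m and z of bottle in the frame of basket below 0.012 m and angle between bottle's own z axis and vertical below 0.15 rad and contact force between the fingers and bottle below 0.05 N and horizontal distance between basket and liner above 0.1 m), for 0.2 s.
2. the basket sits squarely on the liner with the bottle standing in it (x of bottle in the frame of basket between -0.03 and 0.03 m and y of bottle in the frame of basket between -0.052 and 0.052 m and z of bottle in the frame of basket below 0.012 m and angle between bottle's own z axis and vertical below 0.15 rad and contact force between the fingers and bottle below 0.05 N and horizontal distance between basket and liner below 0.02 m and angle between the y axis of basket and the y axis of liner, either way round below 0.12 rad and height (world z) of basket below 0.006 m), for 0.2 s.
At the end, for the whole second after the job is handed in: The basket stands flat on the table with its centre within 20 mm of the liner's centre and square to it within 0.12 rad; the round bottle stands upright (within 0.15 rad) on the basket's floor, released; both at rest (all of step 2 and linear speed of each of basket, bottle below 0.02 m/s); the robot touches nothing.
It fails at once if the full basket, the flat bottle or the tin is moved more than 30 mm (distance of any of full_basket, flat_bottle, tin from where it was at the start of the episode above 0.03 m).
It fails at once if the basket is lifted more than 20 mm off the table (height (world z) of basket above 0.02 m).
It fails at once if the bottle is dropped (falls free faster than 0.7 m/s, some 25 mm) (contact force between the fingers and bottle below 0.05 N and linear speed of bottle above 0.7 m/s).
It also fails if it takes over 67 s, if anything falls off the work surface, if the arm or the gripper's body presses on something with over 40 N, if the wrist force passes 120 N, or if a joint passes its speed limit or range.

## Working session

There is one attempt and no reset: what is moved stays moved. The work goes in short steps, Python scripts to look and compute and a shell command to move; the robot and the scene stay as the last step left them, time stands still between calls to the robot, and variables do not carry over. Pictures are saved under pics/ and viewed, at most 10 in all, crops included, and the job is handed in when it is done.

```bash
ls; mkdir -p pics; python3 - <<'E'
from plant import r,cams
import cv2,numpy as np
for n in("scene","top"):
    s=cams.snapshot(n); cv2.imwrite(f"pics/{n}0.png",cv2.resize(s["img"][:,:,::-1],(768,576),interpolation=cv2.INTER_CUBIC))
    np.savez(f"{n}0.npz",**s); print(n,np.round(s["camera_matrix"],1).tolist(),np.round(s["D"],3),np.round(np.linalg.inv(s["camera_from_world"])[:3],3).tolist())
s=r.get_state();print(s["clock"],s["tool_pos"],s["eef_rot"],s["opening"],r.pinch_z)
E
```

```text
pics
scene [[477.2, 0.0, 245.9], [0.0, 477.2, 194.0], [0.0, 0.0, 1.0]] [-0.172  0.     0.     0.     0.   ] [[0.713, -0.481, 0.509, 1.275], [0.701, 0.468, -0.539, -0.778], [0.021, 0.741, 0.671, 0.968]]
top [[457.9, 0.0, 260.4], [0.0, 457.9, 200.9], [0.0, 0.0, 1.0]] [0.058 0.    0.    0.    0.   ] [[0.017, 0.996, -0.086, 0.467], [-1.0, 0.018, 0.004, -0.044], [0.005, 0.085, 0.996, 1.137]]
0.1 [ 0.23203884 -0.57975009  0.23801983] [ 9.81920786e-01  1.89290656e-01 -2.12768333e-04 -7.56964989e-04] 0.9998966757647717 0.0187
```

View pics/scene0.png

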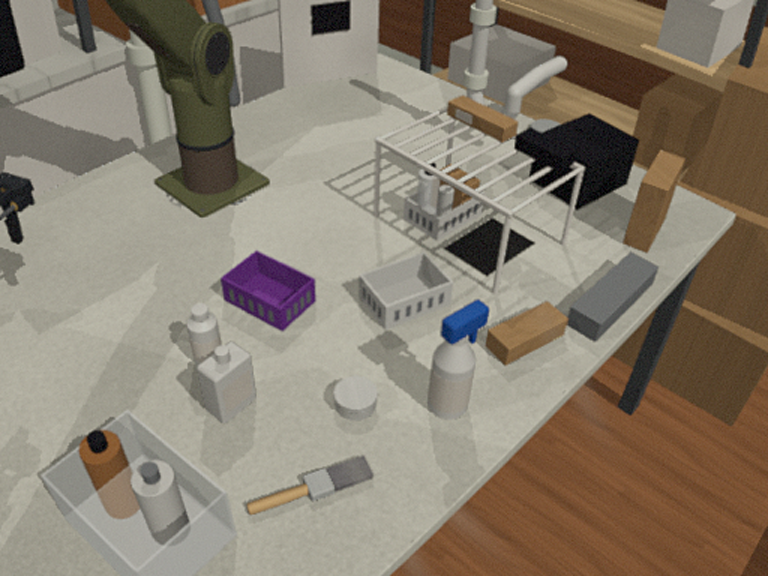

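View pics/top0.png

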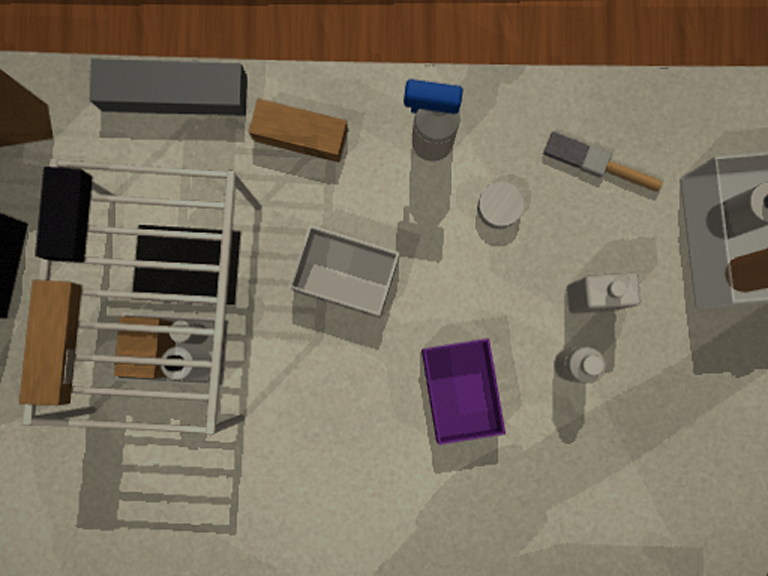

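Top picture (768×576): round bottle with cap at (585,365), white basket at (346,272), black liner at (187,265), tin at (500,204). Full basket at (175,350).
Could be mistaken for the bottle: flat bottle (610,290), spray bottle (437,130), white and brown bottles in the bin (765,205)/(750,270). Could be mistaken for the basket: purple one (463,391). I choose the round bottle at (585,365) and will check it close up.

```bash
python3 - <<'E'
import cv2,numpy as np
t=np.load("top0.npz")["img"][:,:,::-1]; s=np.load("scene0.npz")["img"][:,:,::-1]
# top crop A cols 350-440 rows 170-290 ; crop basket/liner cols 60-280, rows 100-270
cv2.imwrite("pics/c1.png",cv2.resize(t[135:225,75:275],(800,360),interpolation=cv2.INTER_CUBIC))
a=cv2.resize(t[170:270,365:435],(420,600),interpolation=cv2.INTER_CUBIC)
b=cv2.resize(s[195:290,115:178],(380,600),interpolation=cv2.INTER_CUBIC)
cv2.imwrite("pics/c2.png",np.hstack([a,b]))
E
```

```text
(no output)
```

View pics/c1.png

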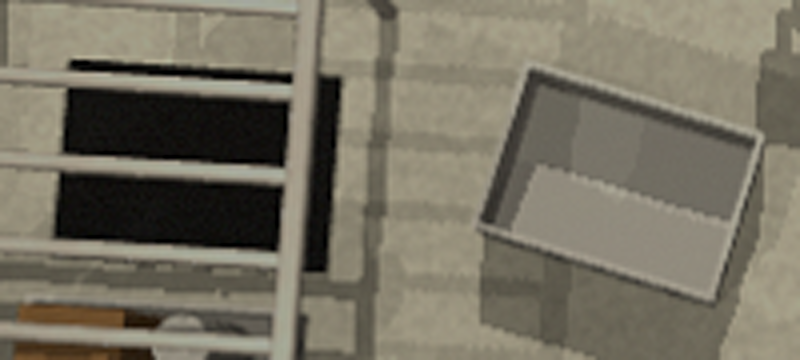

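View pics/c2.png

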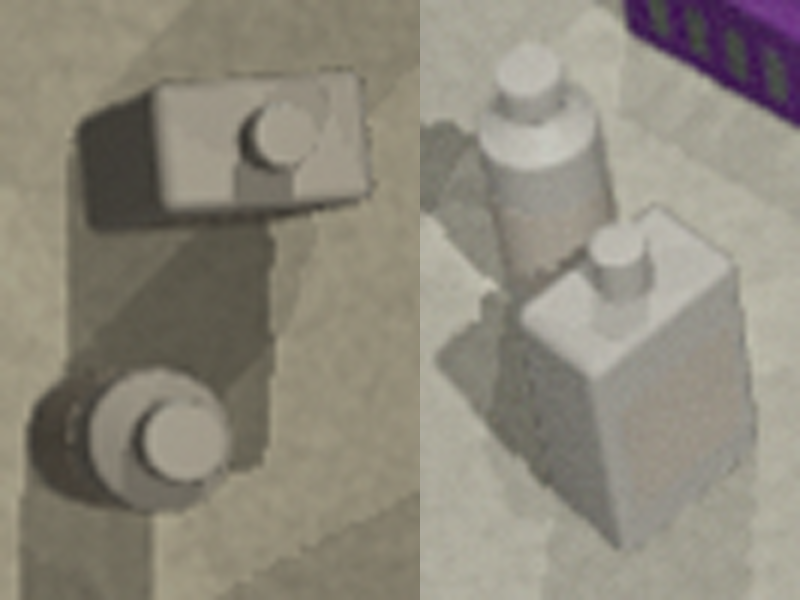

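c1: basket rim corners (529,67),(765,135),(714,300),(479,229); liner corners (68,60),(341,76),(327,272). c2: round cap (186,441), body circle (158,440); flat bottle cap (283,134). It is clearly round, with a screw cap.

```bash
cat > h.py <<'E'
import numpy as np,cv2
from scipy.spatial.transform import Rotation as R
def px2w(snap,px,z):
    px=np.array(px,float).reshape(-1,1,2)
    u=cv2.undistortPoints(px,snap["camera_matrix"],snap["D"]).reshape(-1,2)
    d=np.c_[u[:,0],-u[:,1],-np.ones(len(u))]
    M=np.linalg.inv(snap["camera_from_world"]); d=d@M[:3,:3].T; o=M[:3,3]
    return o+d*((np.asarray(z)-o[2])/d[:,2])[:,None]
def crop(p,s,off): return (np.array(p,float)+.5)/s-.5+np.array(off)
E
python3 - <<'E'
from h import *
np.set_printoptions(precision=4,suppress=True)
t=np.load("top0.npz"); s=np.load("scene0.npz")
w=px2w(t,crop([(529,67),(765,135),(714,300),(479,229)],4,(75,135)),.06)
print("basket",w,w.mean(0)); e=np.roll(w,-1,0)-w; print(np.hypot(e[:,0],e[:,1]),np.degrees(np.arctan2(e[:,0],-e[:,1])))
l=px2w(t,crop([(68,60),(341,76),(327,272)],4,(75,135)),0.)
print("liner",l,(l[0]+l[2])/2,np.linalg.norm(l[1]-l[0]),np.linalg.norm(l[2]-l[1])); d=l[0]-l[1]; print("ang of liner y from world y (ccw)",np.degrees(np.arctan2(-d[0],d[1])))
d=(w[0]-w[1]+w[3]-w[2]); print("basket y ang",np.degrees(np.arctan2(-d[0],d[1])))
print("cap,body,flatcap",px2w(t,crop([(186,441),(158,440),(283,134)],6,(365,170)),[.128,.095,.137]))
print("scene cap",px2w(s,crop([(530-420,72)],np.array([380/63,600/95]),(115,195)),.128))
print("flat top",px2w(t,crop([(157,85),(358,72),(372,195),(165,212)],6,(365,170)),.115))
from plant import r
st=r.get_state(); print(R.from_quat(st["eef_rot"]).as_matrix())
# rack front rail (290,180),(225..)
print("front rail",px2w(t,crop([(310,20),(290,320)],4,(75,135)),.196))
print("tin",px2w(t,crop([(500,204)],1.5,(0,0)),.032))
E
```

```text
basket [[ 0.6758  0.0807  0.06  ]
 [ 0.6376 -0.0603  0.06  ]
 [ 0.539  -0.0318  0.06  ]
 [ 0.5785  0.1075  0.06  ]] [0.6077 0.024  0.06  ]
[0.146  0.1027 0.1449 0.1009] [ -15.163  -106.0868  164.1531   74.5569]
liner [[0.6858 0.3735 0.    ]
 [0.6793 0.2047 0.    ]
 [0.5562 0.2091 0.    ]] [0.621  0.2913 0.    ] 0.1689159968888222 0.12321449419510544
ang of liner y from world y (ccw) -2.177524729843086
basket y ang -15.503585249044788
cap,body,flatcap [[ 0.4668 -0.3453  0.128 ]
 [ 0.4669 -0.3447  0.095 ]
 [ 0.5788 -0.3787  0.137 ]]
scene cap [[ 0.4676 -0.3439  0.128 ]]
flat top [[ 0.5989 -0.3396  0.115 ]
 [ 0.605  -0.4139  0.115 ]
 [ 0.5591 -0.4184  0.115 ]
 [ 0.5514 -0.3423  0.115 ]]
[[ 0.9283  0.3717 -0.0007]
 [ 0.3717 -0.9283  0.0014]
 [-0.0001 -0.0016 -1.    ]]
front rail [[0.6718 0.1787 0.196 ]
 [0.5159 0.1833 0.196 ]]
tin [[ 0.7252 -0.224   0.032 ]]
```

```bash
cat > st.py <<'E'
from h import *
from plant import r
import sys,json
np.set_printoptions(precision=4,suppress=True)
s=r.get_state(); M=R.from_quat(s["eef_rot"])
print("t",round(s["clock"],2),"p",np.array(s["tool_pos"]),"z",M.as_matrix()[:,2],"y",M.as_matrix()[:,1],"F",np.array(s["contact_force"]),"op",round(s["opening"],3),"ff",s["finger_force"],"q",np.array(s["q"]))
# args: target x y z, optional tool z lean deg towards +y about, yaw of the y axis
if len(sys.argv)>1:
    a=json.loads(sys.argv[1]); d=np.array(a[:3])-s["tool_pos"]; 
    print("shift mm (present axes)",M.inv().apply(d)*1000)
    if len(a)>3:
        lean,yaw,sg=np.radians(a[3]),np.radians(a[4]),a[5]
        z=np.array([-np.sin(yaw)*np.sin(lean),np.cos(yaw)*np.sin(lean),-np.cos(lean)]); y=sg*np.array([np.cos(yaw),np.sin(yaw),0]); 
        T=R.from_matrix(np.c_[np.cross(y,z),y,z]); print("turn deg",np.degrees((M.inv()*T).as_rotvec()),"shift mm (target axes)",T.inv().apply(d)*1000)
E
python3 -m pendant '[[-1,[0,0,0],[0,0,7.3]],[-1,[0,0,0],[0,0,7.3]],[-1,[0,0,0],[0,0,7.2]],[-1,[40,-40,0],[0,0,0]],[-1,[40,-40,0],[0,0,0]],[-1,[40,-40,0],[0,0,0]],[-1,[40,-40,0],[0,0,0]],[-1,[40,-40,0],[0,0,0]]]'
python3 -m pendant '[[-1,[20,-20,0],[0,0,0]],[-1,[15,-15,0],[0,0,0]],[-1,[0,0,0],[0,0,0]],[-1,[0,0,0],[0,0,0]]]'
python3 st.py '[0.467,-0.345,0.069]'
```

```text
clock: 1.1
tool_pos: [0.4332, -0.3786, 0.2385]
eef_rot: [1.0, 0.0, -0.0, -0.0]
contact_force: [1.3, -0.1, 0.1]
opening: 1.001
finger_force: 0.0
clock: 1.6
tool_pos: [0.466, -0.3462, 0.2385]
eef_rot: [1.0, -0.001, -0.001, 0.0]
contact_force: [-1.1, -0.6, 1.5]
opening: 0.999
finger_force: 0.0
t 1.6 p [ 0.466  -0.3462  0.2385] z [-0.0013 -0.0006 -1.    ] y [-0.0011 -1.      0.0006] F [-1.0652 -0.6292  1.4501] op 0.999 ff 0.0 q [ 0.5868  0.626  -0.0473  1.708   0.0399  0.8092 -1.0511]
shift mm (present axes) [  1.1647  -1.3359 169.5208]
```

```bash

python3 -m pendant '[[-1,[1,-1,30],[0,0,0]],[-1,[0,0,30],[0,0,0]],[-1,[0,0,30],[0,0,0]],[-1,[0,0,25],[0,0,0]],[-1,[0,0,20],[0,0,0]],[-1,[0,0,18],[0,0,0]],[-1,[0,0,15],[0,0,0]],[-1,[0,0,0],[0,0,0]]]' 25
python3 -m pendant '[[0.2,[0,0,0],[0,0,0]],[1,[0,0,0],[0,0,0]],[1,[0,0,0],[0,0,0]],[1,[0,0,0],[0,0,0]],[1,[0,0,0],[0,0,0]],[1,[0,0,0],[0,0,0]],[1,[0,0,0],[0,0,0]],[1,[0,0,0],[0,0,0]]]' 25
python3 st.py
```

```text
clock: 2.6
tool_pos: [0.4674, -0.3441, 0.0698]
eef_rot: [1.0, -0.0, -0.001, -0.0]
contact_force: [-0.1, -0.6, -0.1]
opening: 1.0
finger_force: 0.0
clock: 3.6
tool_pos: [0.4686, -0.3448, 0.0711]
eef_rot: [1.0, 0.0, 0.001, 0.001]
contact_force: [0.6, -2.3, 5.4]
opening: 0.601
finger_force: 24.9
t 3.6 p [ 0.4686 -0.3448  0.0711] z [ 0.001  -0.0011 -1.    ] y [ 0.0001 -1.      0.0011] F [ 0.5502 -2.3325  5.3564] op 0.601 ff 24.947087854379788 q [ 0.5753  0.8726 -0.0355  1.8246  0.0643  0.4441 -1.0762]
```

```bash

python3 -m pendant '[[1,[0,0,-10],[0,0,0]],[1,[0,0,-20],[0,0,0]],[1,[0,0,-25],[0,0,0]],[1,[0,0,-25],[0,0,0]],[1,[0,0,-20],[0,0,0]],[1,[7,-18,-5],[0,0,0]],[1,[10,-26,0],[0,0,0]],[1,[12,-32,0],[0,0,0]]]'
python3 -m pendant '[[1,[14,-37,0],[0,0,0]],[1,[14,-37,0],[0,0,0]],[1,[14,-37,0],[0,0,0]],[1,[14,-37,0],[0,0,0]],[1,[14,-37,0],[0,0,0]],[1,[14,-37,0],[0,0,0]],[1,[13,-33,0],[0,0,0]],[1,[9,-23,0],[0,0,0]]]'
python3 -m pendant '[[1,[5,-12,0],[0,0,0]],[1,[0,0,0],[0,0,0]],[1,[0,0,0],[0,0,0]],[1,[0,0,0],[0,0,0]]]'
python3 st.py '[0.608,0.024,0.075]'
python3 - <<'E'
from plant import cams
import cv2
s=cams.snapshot("scene"); cv2.imwrite("pics/s1.png",cv2.resize(s["img"][90:240,180:380,::-1],(800,600),interpolation=cv2.INTER_CUBIC))
E
```

```text
clock: 4.6
tool_pos: [0.4969, -0.2654, 0.1748]
eef_rot: [1.0, 0.0, -0.001, -0.001]
contact_force: [0.0, 0.8, -2.5]
opening: 0.604
finger_force: 25.0
clock: 5.6
tool_pos: [0.6019, 0.0147, 0.1744]
eef_rot: [1.0, 0.002, -0.002, -0.001]
contact_force: [0.8, -1.1, -2.3]
opening: 0.608
finger_force: 25.0
clock: 6.1
tool_pos: [0.6077, 0.0202, 0.1757]
eef_rot: [1.0, -0.001, -0.0, 0.0]
contact_force: [0.0, 0.1, -2.4]
opening: 0.599
finger_force: 25.0
t 6.1 p [0.6077 0.0202 0.1757] z [-0.0005 -0.001  -1.    ] y [-0.0019 -1.      0.001 ] F [ 0.0467  0.118  -2.4198] op 0.599 ff 24.95399146573618 q [-0.1322  0.7428  0.0401  1.687  -0.0401  0.7132 -1.645 ]
shift mm (present axes) [  0.3633  -3.8604 100.6826]
```

View pics/s1.png

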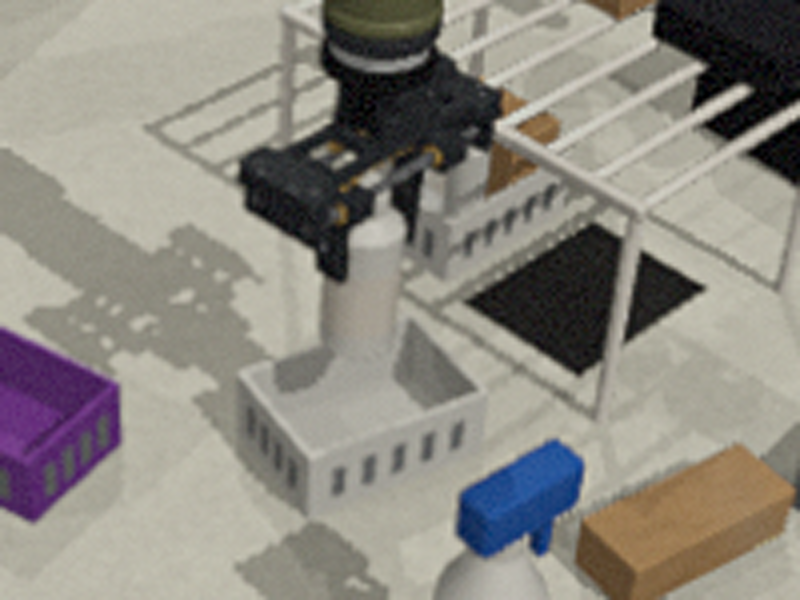

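Bottle is held upright (360,290 in the crop) above the basket's interior (360,390), clear of the rack.

```bash

python3 -m pendant '[[1,[0,-4,15],[0,0,0]],[1,[0,0,20],[0,0,0]],[1,[0,0,20],[0,0,0]],[1,[0,0,18],[0,0,0]],[1,[0,0,12],[0,0,0]],[1,[0,0,8],[0,0,0]],[1,[0,0,4],[0,0,0]],[1,[0,0,0],[0,0,0]]]'
python3 -m pendant '[[1,[0,0,1],[0,0,0]],[1,[0,0,1],[0,0,0]],[1,[0,0,0],[0,0,0]]]'
python3 st.py '[0.608,0.024,0.074]'
```

```text
clock: 7.15
tool_pos: [0.6083, 0.0259, 0.0788]
eef_rot: [1.0, 0.0, 0.0, 0.0]
contact_force: [-0.5, 0.1, -3.9]
opening: 0.603
finger_force: 25.0
clock: 7.52
tool_pos: [0.6082, 0.0259, 0.0769]
eef_rot: [1.0, 0.0, 0.0, -0.0]
contact_force: [-0.3, -0.7, -2.6]
opening: 0.607
finger_force: 25.0
t 7.53 p [0.6082 0.0259 0.0769] z [ 0.0003  0.     -1.    ] y [ 0.0004 -1.      0.    ] F [-0.2638 -0.7285 -2.5571] op 0.607 ff 24.953988000343088 q [-0.1337  0.8879  0.0274  1.7394 -0.0432  0.5147 -1.6492]
shift mm (present axes) [-0.1782  1.915   2.8563]
```

```bash

for i in 1 2 3; do python3 -m pendant '[[1,[0,0,1],[0,0,0]],[1,[0,0,0],[0,0,0]],[1,[0,0,0],[0,0,0]]]' | grep -E "pos|contact"; done
```

```text
tool_pos: [0.6081, 0.0259, 0.0757]
contact_force: [0.2, 0.4, -2.8]
tool_pos: [0.6084, 0.0258, 0.0752]
contact_force: [-0.7, -0.5, 3.9]
tool_pos: [0.6087, 0.0258, 0.0751]
contact_force: [-2.1, -0.7, 10.4]
```

Contact made; release, rise, back off, and look.

```bash

python3 -m pendant '[[-0.3,[0,0,0],[0,0,0]],[-0.5,[0,0,0],[0,0,0]],[-1,[0,0,0],[0,0,0]],[-1,[0,0,0],[0,0,0]],[-1,[0,0,0],[0,0,0]],[-1,[0,0,-5],[0,0,0]],[-1,[0,0,-15],[0,0,0]],[-1,[0,0,-25],[0,0,0]]]'
python3 -m pendant '[[-1,[0,0,-30],[0,0,0]],[-1,[0,0,-30],[0,0,0]],[-1,[0,0,-30],[0,0,0]],[-1,[0,30,-5],[0,0,0]],[-1,[0,40,0],[0,0,0]],[-1,[0,40,0],[0,0,0]],[-1,[0,40,0],[0,0,0]],[-1,[0,0,0],[0,0,0]]]'
python3 - <<'E'
from plant import cams
import cv2,numpy as np
s=cams.snapshot("top"); np.savez("top1.npz",**s); cv2.imwrite("pics/t1.png",cv2.resize(s["img"][140:220,180:280,::-1],(800,640)[0:2] if 0 else (750,600),interpolation=cv2.INTER_CUBIC))
E
python3 st.py '[0.572,-0.105,0.20,38,-15.5,1]'
```

```text
clock: 9.65
tool_pos: [0.6078, 0.0259, 0.1195]
eef_rot: [1.0, 0.0, -0.0, 0.0]
contact_force: [0.2, -1.2, -1.5]
opening: 0.994
finger_force: 0.0
clock: 10.65
tool_pos: [0.6076, -0.1294, 0.215]
eef_rot: [1.0, -0.003, 0.001, 0.002]
contact_force: [-0.8, 1.3, 0.2]
opening: 1.001
finger_force: 0.0
t 10.7 p [ 0.608  -0.126   0.2147] z [ 0.001  -0.0009 -1.    ] y [-0.0031 -1.      0.0009] F [ 0.5555  0.2791 -0.3249] op 0.999 ff 0.0 q [ 0.1165  0.7075  0.0237  1.6123 -0.02    0.8209 -1.4258]
shift mm (present axes) [-36.063  -20.9033  14.6683]
turn deg [ 24.7889  32.3713 -71.7323] shift mm (target axes) [ -0.6941 -40.286   18.1439]
```

View pics/t1.png

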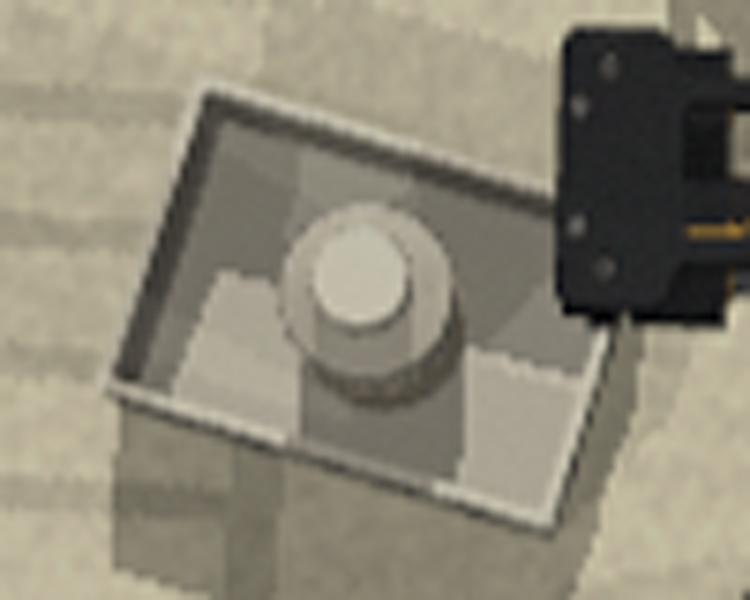

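Bottle stands near the basket's middle (body ≈(368,290), cap (361,272)); the basket corners (205,92),(110,384),(549,528) have not moved.

```bash

python3 -m pendant '[[-1,[0,0,0],[3.1,4.05,-9]],[-1,[0,0,0],[3.1,4.05,-9]],[-1,[0,0,0],[3.1,4.05,-9]],[-1,[0,0,0],[3.1,4.05,-9]],[-1,[0,0,0],[3.1,4.05,-9]],[-1,[0,0,0],[3.1,4.05,-9]],[-1,[0,0,0],[3.1,4.05,-9]],[-1,[0,0,0],[3.1,4.05,-9]]]'
python3 -m pendant '[[-0.6,[0,0,0],[0,0,0]],[-0.6,[0,0,0],[0,0,0]],[-0.6,[0,0,0],[0,0,0]]]'
python3 st.py '[0.574,-0.099,0.028,38,-15.5,1]'
```

```text
clock: 11.7
tool_pos: [0.6082, -0.1229, 0.2148]
eef_rot: [0.748, 0.578, 0.26, -0.199]
contact_force: [0.2, 0.4, -0.3]
opening: 1.002
finger_force: 0.0
clock: 12.08
tool_pos: [0.6082, -0.1224, 0.2148]
eef_rot: [0.75, 0.576, 0.258, -0.198]
contact_force: [0.0, -0.4, -0.0]
opening: 0.801
finger_force: 0.0
t 12.07 p [ 0.6082 -0.1224  0.2148] z [ 0.1595  0.5941 -0.7884] y [ 0.9661 -0.2581  0.0009] F [ 0.0448 -0.4142 -0.0209] op 0.801 ff 0.0 q [ 0.8828  0.9581 -0.8774  1.579   0.0242  0.8342 -0.003 ]
shift mm (present axes) [-104.0433  -39.2819  155.7047]
turn deg [-0.2902  0.0348  0.4586] shift mm (target axes) [-104.452   -39.2354  155.4426]
```

```bash

python3 -m pendant '[[-0.6,[-15,-5.6,22],[0,0,0]],[-0.6,[-15,-5.6,22],[0,0,0]],[-0.6,[-15,-5.6,22],[0,0,0]],[-0.6,[-15,-5.6,22],[0,0,0]],[-0.6,[-15,-5.6,22],[0,0,0]],[-0.6,[-15,-5.6,22],[0,0,0]],[-0.6,[-14,-5.6,23],[0,0,0]],[-0.6,[0,0,0],[0,0,0]]]'
python3 -m pendant '[[-0.6,[0,0,0],[0,0,0]],[-0.6,[0,0,0],[0,0,0]]]' >/dev/null
python3 st.py '[0.574,-0.099,0.028,38,-15.5,1]'
cat > path.py <<'E'
# per-row shift/turn for following the basket's path from now; n rows
from h import *
E
python3 - <<'E'
# geometry: basket-to-liner rigid path, in steps
import numpy as np
b0=np.array([.608,.024]);a0=-15.5;b1=np.array([.621,.291]);a1=-2.2
for f in np.linspace(0,1,7):
    a=np.radians(a0+(a1-a0)*f); 
    # cubic heading-like: y linear, x follows
    b=b0+(b1-b0)*f; d=np.array([-np.sin(a),np.cos(a)]); print(f,b-.075*d)
E
```

```text
clock: 13.08
tool_pos: [0.5741, -0.1002, 0.0273]
eef_rot: [0.75, 0.575, 0.258, -0.198]
contact_force: [-0.4, 0.2, 1.0]
opening: 0.799
finger_force: 0.0
t 13.32 p [ 0.5742 -0.1008  0.0283] z [ 0.1606  0.5944 -0.788 ] y [ 0.9658 -0.2593  0.0013] F [-0.2163 -0.3766 -0.5059] op 0.801 ff 0.0 q [ 0.8538  1.2013 -0.7762  1.7425  0.1364  0.482   0.0692]
shift mm (present axes) [ 1.1296 -0.6439  1.2352]
turn deg [-0.2318 -0.0015  0.4143] shift mm (target axes) [ 1.125  -0.657   1.2325]
0.0 [ 0.58795712 -0.04827228]
0.16666666666666666 [ 0.59293417 -0.00449343]
0.3333333333333333 [0.59793701 0.03939466]
0.5 [0.60296139 0.08339291]
0.6666666666666666 [0.60800304 0.12750207]
0.8333333333333333 [0.61305765 0.17172272]
1.0 [0.61812091 0.21605528]
```

```bash

python3 -m pendant '[[-0.6,[6.3,0,4.9],[0,0,0.4]],[-0.6,[6.3,0,4.9],[0,0,0]],[-0.6,[6.3,0,4.9],[0,0,0]],[-0.6,[6.3,0,4.9],[0,0,0]],[-0.6,[4,0,3.1],[0,0,0]],[-0.6,[2.4,0,1.9],[0,0,0]],[-0.6,[2.4,0,1.9],[0,0,0]],[-0.6,[0,0,0],[0,0,0]]]'
python3 -m pendant '[[-0.6,[3.2,0,2.4],[0,0,0]],[-0.6,[3.2,0,2.4],[0,0,0]],[-0.6,[3.2,0,2.4],[0,0,0]],[-0.6,[0,0,0],[0,0,0]]]'
python3 st.py '[0.589,-0.045,0.028,38,-15.5,1]'
python3 - <<'E'
from plant import cams
import cv2,numpy as np
s=cams.snapshot("top"); np.savez("top2.npz",**s); cv2.imwrite("pics/t2.png",cv2.resize(s["img"][130:230,160:290,::-1],(780,600),interpolation=cv2.INTER_CUBIC))
E
```

```text
clock: 14.32
tool_pos: [0.5856, -0.059, 0.0278]
eef_rot: [0.752, 0.573, 0.258, -0.199]
contact_force: [-1.8, -0.7, 1.4]
opening: 0.8
finger_force: 0.0
clock: 14.82
tool_pos: [0.5886, -0.0485, 0.0276]
eef_rot: [0.753, 0.573, 0.258, -0.198]
contact_force: [-0.7, -4.6, 2.8]
opening: 0.798
finger_force: 0.9
t 14.82 p [ 0.5886 -0.0485  0.0276] z [ 0.1608  0.5938 -0.7884] y [ 0.964  -0.2658 -0.0035] F [-0.6957 -4.6386  2.8207] op 0.798 ff 0.9314712812192738 q [ 0.763   1.1938 -0.766   1.7768  0.1137  0.3958  0.0101]
shift mm (present axes) [ 2.9831 -0.5268  1.7888]
turn deg [-0.2125  0.0379 -0.0547] shift mm (target axes) [ 2.9824 -0.5306  1.7888]
```

View pics/t2.png

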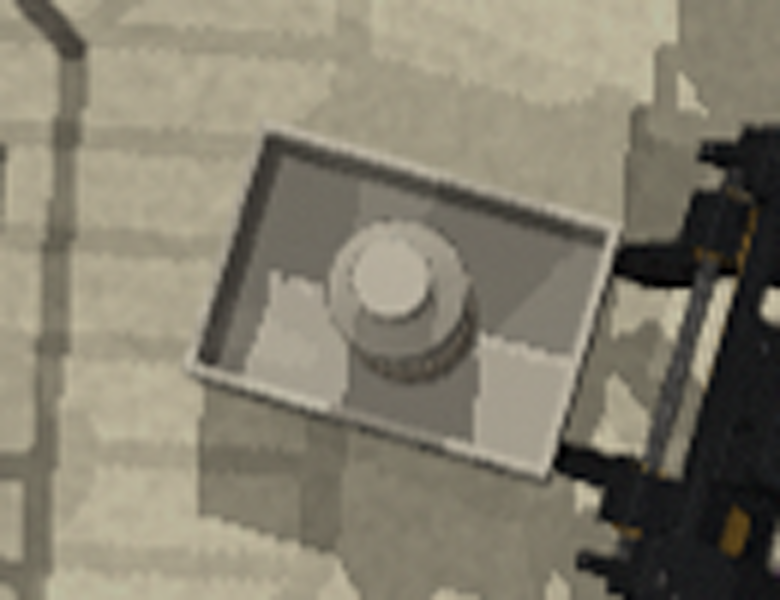

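Both fingertips bear on the -y wall (610,250 and 560,465); the bottle stands in the middle (400,290). Push along the arc.

```bash

python3 -m pendant '[[-0.6,[4.2,-0.8,3.3],[0.17,0,-0.22]],[-0.6,[4.2,-0.8,3.3],[0.17,0,-0.22]],[-0.6,[4.2,-0.8,3.3],[0.17,0,-0.22]],[-0.6,[4.2,-0.8,3.3],[0.17,0,-0.22]],[-0.6,[4.2,-0.8,3.3],[0.17,0,-0.22]],[-0.6,[4.2,-0.8,3.3],[0.17,0,-0.22]],[-0.6,[4.2,-0.8,3.3],[0.17,0,-0.22]],[-0.6,[4.2,-0.8,3.3],[0.17,0,-0.22]]]'
python3 -m pendant '[[-0.6,[4.2,-0.6,3.3],[0.17,0,-0.22]],[-0.6,[4.2,-0.6,3.3],[0.17,0,-0.22]],[-0.6,[4.2,-0.6,3.3],[0.17,0,-0.22]],[-0.6,[4.2,-0.6,3.3],[0.17,0,-0.22]],[-0.6,[4.2,-0.6,3.3],[0.17,0,-0.22]],[-0.6,[4.2,-0.6,3.3],[0.17,0,-0.22]],[-0.6,[4.2,-0.6,3.3],[0.17,0,-0.22]],[-0.6,[0,0,0],[0,0,0]]]'
python3 st.py '[0.615,0.21,0.028,38,-2.2,1]'
python3 - <<'E'
from plant import cams
import cv2,numpy as np
s=cams.snapshot("top"); np.savez("top3.npz",**s); cv2.imwrite("pics/t3.png",cv2.resize(s["img"][130:230,80:260,::-1],(792,440),interpolation=cv2.INTER_CUBIC))
E
```

```text
clock: 15.88
tool_pos: [0.5935, -0.0047, 0.0276]
eef_rot: [0.741, 0.587, 0.255, -0.203]
contact_force: [-0.1, -3.1, -0.6]
opening: 0.796
finger_force: 1.5
clock: 16.88
tool_pos: [0.5966, 0.0339, 0.0281]
eef_rot: [0.73, 0.6, 0.251, -0.209]
contact_force: [-1.0, -2.4, -1.1]
opening: 0.8
finger_force: 0.2
t 16.88 p [0.5966 0.0339 0.0281] z [ 0.1161  0.6061 -0.7869] y [ 0.9813 -0.1927 -0.0036] F [-0.9758 -2.4254 -1.0754] op 0.8 ff 0.2405723869560461 q [ 0.6249  1.1905 -0.764   1.7955  0.1037  0.3405 -0.0316]
shift mm (present axes) [138.6852 -15.8923 108.9324]
turn deg [ 5.3307 -0.1217 -7.142 ] shift mm (target axes) [139.1843  11.6121 108.8362]
```

View pics/t3.png

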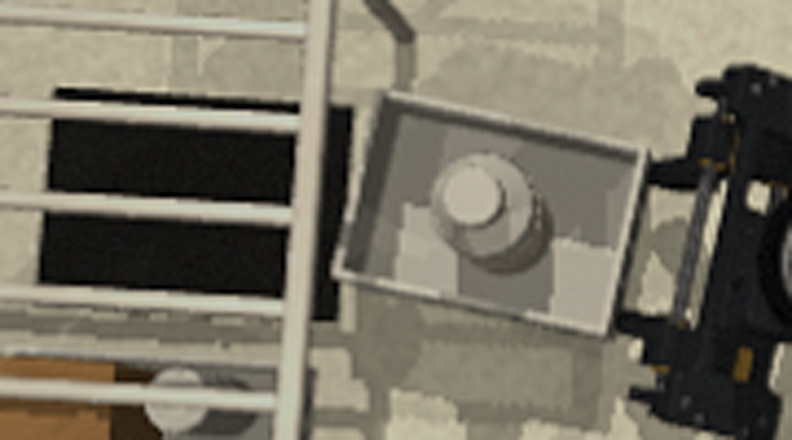

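Basket rim corners at (385,92),(650,150),(607,335),(335,276); bottle upright and central.

```bash
python3 - <<'E'
from h import *
t=np.load("top3.npz")
w=px2w(t,crop([(385,92),(650,150),(607,335),(335,276)],4.4,(80,130)),.06); c=w.mean(0)
d=(w[0]-w[1]+w[3]-w[2]); a=np.arctan2(-d[0],d[1]); print(c,np.degrees(a)); print("rear wall centre",c[:2]-.075*np.array([-np.sin(a),np.cos(a)]))
l=px2w(t,crop([(54,88),(355,105),(336,320)],4.4,(80,130)),0.); print((l[0]+l[2])/2)
E
```

```text
[0.61138699 0.11408671 0.06      ] -11.322434214931361
rear wall centre [0.59666223 0.04054637]
[0.62135492 0.29151197 0.        ]
```

```bash

python3 -m pendant '[[-0.6,[4.2,-0.36,3.3],[0.17,0,-0.22]],[-0.6,[4.2,-0.36,3.3],[0.17,0,-0.22]],[-0.6,[4.2,-0.36,3.3],[0.17,0,-0.22]],[-0.6,[4.2,-0.36,3.3],[0.17,0,-0.22]],[-0.6,[4.2,-0.36,3.3],[0.17,0,-0.22]],[-0.6,[4.2,-0.36,3.3],[0.17,0,-0.22]],[-0.6,[4.2,-0.36,3.3],[0.17,0,-0.22]],[-0.6,[4.2,-0.36,3.3],[0.17,0,-0.22]]]'
python3 -m pendant '[[-0.6,[4.2,-0.15,3.3],[0.17,0,-0.22]],[-0.6,[4.2,-0.15,3.3],[0.17,0,-0.22]],[-0.6,[4.2,-0.15,3.3],[0.17,0,-0.22]],[-0.6,[4.2,-0.15,3.3],[0.17,0,-0.22]],[-0.6,[4.2,-0.15,3.3],[0.17,0,-0.22]],[-0.6,[4.2,-0.15,3.3],[0.17,0,-0.22]],[-0.6,[4.2,-0.15,3.3],[0.17,0,-0.22]],[-0.6,[4.2,-0.15,3.3],[0.17,0,-0.22]]]'
python3 st.py '[0.616,0.209,0.028,38,-2.2,1]'
```

```text
clock: 17.92
tool_pos: [0.6016, 0.0756, 0.0277]
eef_rot: [0.719, 0.614, 0.247, -0.213]
contact_force: [-0.3, -5.0, 2.2]
opening: 0.801
finger_force: 2.5
clock: 18.92
tool_pos: [0.6063, 0.118, 0.0277]
eef_rot: [0.707, 0.628, 0.243, -0.218]
contact_force: [-0.3, -5.4, 3.3]
opening: 0.796
finger_force: 2.7
t 18.93 p [0.6063 0.118  0.0277] z [ 0.0699  0.6126 -0.7873] y [ 0.9931 -0.1172 -0.003 ] F [-0.3197 -5.4436  3.305 ] op 0.796 ff 2.6959602095553237 q [ 0.4738  1.1916 -0.7576  1.7741  0.0913  0.3139 -0.0738]
shift mm (present axes) [72.2472 -0.9873 56.1634]
turn deg [ 2.6569 -0.0701 -3.6742] shift mm (target axes) [72.1471  6.2457 55.9531]
```

```bash

python3 -m pendant '[[-0.6,[4.2,0.05,3.3],[0.17,0,-0.22]],[-0.6,[4.2,0.05,3.3],[0.17,0,-0.22]],[-0.6,[4.2,0.05,3.3],[0.17,0,-0.22]],[-0.6,[4.2,0.05,3.3],[0.17,0,-0.22]],[-0.6,[4.2,0.05,3.3],[0.17,0,-0.22]],[-0.6,[4.2,0.05,3.3],[0.17,0,-0.22]],[-0.6,[4.2,0.05,3.3],[0.17,0,-0.22]],[-0.6,[4.2,0.05,3.3],[0.17,0,-0.22]]]'
python3 -m pendant '[[-0.6,[4.2,0.25,3.3],[0.17,0,-0.22]],[-0.6,[4.2,0.25,3.3],[0.17,0,-0.22]],[-0.6,[4.2,0.25,3.3],[0.17,0,-0.22]],[-0.6,[4.2,0.25,3.3],[0.17,0,-0.22]],[-0.6,[3,0.2,2.3],[0.17,0,-0.22]],[-0.6,[0,0,0],[0,0,0]]]'
python3 st.py '[0.616,0.209,0.028,38,-2.2,1]'
python3 - <<'E'
from plant import cams
import cv2,numpy as np
s=cams.snapshot("top"); np.savez("top4.npz",**s); cv2.imwrite("pics/t4.png",cv2.resize(s["img"][130:230,70:230,::-1],(800,500),interpolation=cv2.INTER_CUBIC))
E
```

```text
clock: 19.92
tool_pos: [0.6108, 0.1605, 0.0276]
eef_rot: [0.694, 0.641, 0.239, -0.222]
contact_force: [-0.3, -5.4, 4.6]
opening: 0.802
finger_force: 2.9
clock: 20.68
tool_pos: [0.6135, 0.1861, 0.0277]
eef_rot: [0.686, 0.65, 0.236, -0.226]
contact_force: [1.2, -2.6, 1.2]
opening: 0.797
finger_force: 1.2
t 20.68 p [0.6135 0.1861 0.0277] z [ 0.0308  0.6165 -0.7868] y [ 0.9986 -0.0534 -0.0028] F [ 1.1973 -2.6179  1.2326] op 0.797 ff 1.206317626638338 q [ 0.3524  1.1971 -0.7537  1.7287  0.082   0.3195 -0.1036]
shift mm (present axes) [18.2364  1.252  13.9448]
turn deg [ 0.405  -0.1158 -0.7795] shift mm (target axes) [18.2451  1.5986 13.8978]
```

View pics/t4.png

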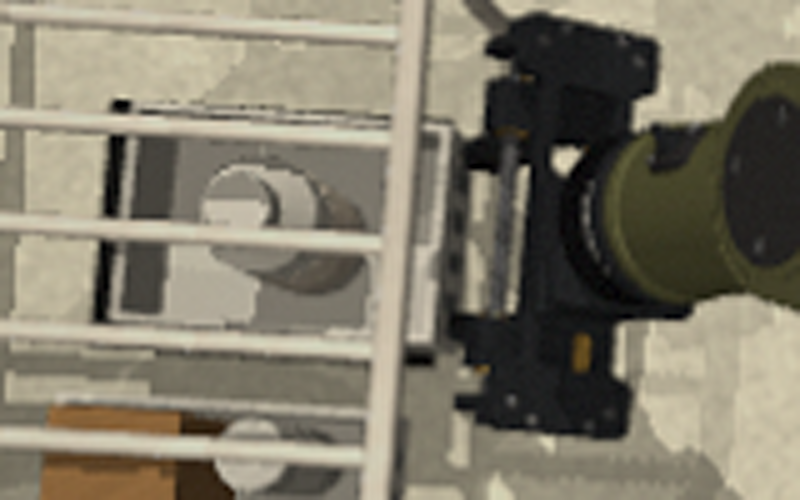

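Basket is aligned over the liner, its rim corners ≈(132,103),(453,126),(431,345),(107,321); bottle upright, gripper clear of the front leg. About 23 mm left.

```bash
python3 - <<'E'
from h import *
t=np.load("top4.npz")
w=px2w(t,crop([(132,103),(453,126),(431,345),(107,321)],5,(70,130)),.06); c=w.mean(0)
d=(w[0]-w[1]+w[3]-w[2]); a=np.arctan2(-d[0],d[1]); print(w,c,np.degrees(a))
E
python3 -m pendant '[[-0.6,[3,0.25,2.3],[0.1,0,-0.15]],[-0.6,[3,0.25,2.3],[0.1,0,-0.15]],[-0.6,[3,0.25,2.3],[0.1,0,-0.15]],[-0.6,[3,0.25,2.3],[0.1,0,-0.15]],[-0.6,[3,0.2,2.3],[0,0,-0.1]],[-0.6,[2,0.2,1.6],[0,0,0]],[-0.6,[0,0,0],[0,0,0]],[-0.6,[0,0,0],[0,0,0]]]'
python3 st.py '[0.616,0.209,0.028,38,-2.2,1]'
```

```text
[[0.67310615 0.34127759 0.06      ]
 [0.66536701 0.19073762 0.06      ]
 [0.56099584 0.1974186  0.06      ]
 [0.56959209 0.34812886 0.06      ]] [0.61726527 0.26939067 0.06      ] -3.10384346133128
clock: 21.72
tool_pos: [0.616, 0.2067, 0.0276]
eef_rot: [0.682, 0.655, 0.235, -0.226]
contact_force: [-0.1, -2.9, 1.9]
opening: 0.798
finger_force: 1.7
t 21.73 p [0.616  0.2067 0.0276] z [ 0.024   0.6164 -0.7871] y [ 0.9992 -0.0403 -0.0011] F [-0.1269 -2.8964  1.8794] op 0.798 ff 1.712022121064365 q [ 0.3152  1.1982 -0.7505  1.7145  0.0779  0.3165 -0.1152]
shift mm (present axes) [ 2.0237 -0.0674  1.1236]
turn deg [ 0.0199 -0.0844 -0.1264] shift mm (target axes) [ 2.0255 -0.0626  1.1206]
```

On target (basket centre ≈(0.620,0.290)). Back straight off.

```bash

python3 -m pendant '[[-0.6,[-2,0,-1.6],[0,0,0]],[-0.6,[-5,0,-4],[0,0,0]],[-0.6,[-12,0,-9],[0,0,0]],[-0.6,[-16,0,-12],[0,0,0]],[-0.6,[-16,0,-12],[0,0,0]],[-0.6,[-16,0,-12],[0,0,0]],[-0.6,[-16,0,-12],[0,0,0]],[-0.6,[0,0,0],[0,0,0]]]'
python3 -m pendant '[[-0.6,[-16,0,-12],[0,0,0]],[-0.6,[-16,0,-12],[0,0,0]],[-0.6,[-16,0,-12],[0,0,0]],[-0.6,[0,0,-20],[0,0,0]],[-0.6,[0,0,-20],[0,0,0]],[-0.6,[0,0,-10],[0,0,0]],[-0.6,[0,0,0],[0,0,0]],[-0.6,[0,0,0],[0,0,0]]]'
python3 - <<'E'
from plant import cams
import cv2,numpy as np
s=cams.snapshot("top"); np.savez("top5.npz",**s); a=cv2.resize(s["img"][130:230,70:230,::-1],(800,500),interpolation=cv2.INTER_CUBIC)
b=cams.snapshot("scene")["img"][:,:,::-1]; b=cv2.resize(b[90:200,240:420],(800,489),interpolation=cv2.INTER_CUBIC)
cv2.imwrite("pics/t5.png",cv2.resize(np.vstack([a,b]),(485,600),interpolation=cv2.INTER_AREA))
E
```

```text
clock: 22.72
tool_pos: [0.6126, 0.0998, 0.0252]
eef_rot: [0.683, 0.653, 0.235, -0.225]
contact_force: [1.4, 0.6, -0.4]
opening: 0.799
finger_force: 0.0
clock: 23.72
tool_pos: [0.608, 0.0126, 0.0638]
eef_rot: [0.682, 0.655, 0.235, -0.226]
contact_force: [-0.7, 0.3, -0.8]
opening: 0.8
finger_force: 0.0
```

View pics/t5.png

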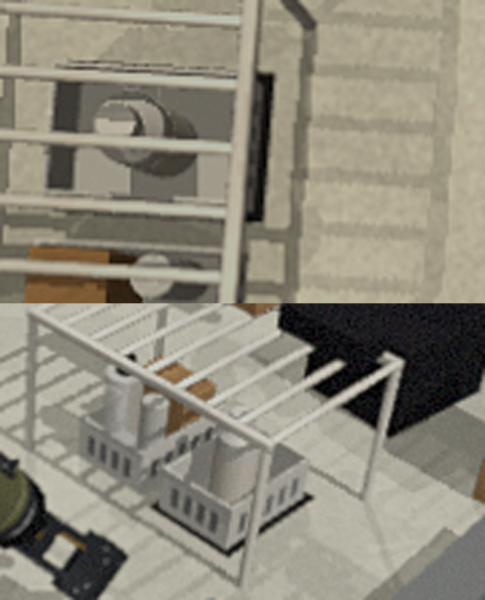

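The basket sits squarely on the liner, with the liner edge showing evenly at (260,150) above and (235,535) below. The bottle is upright in it at (235,465), and the gripper is well clear.

```bash
python3 -c "
from plant import r
print(r.finish_job())"
```

```text
the job is handed in; nothing more can be done
None
```

The job is handed in: the bottle stands upright in the white basket, which sits squarely on the liner under the rack, and the gripper is backed clear. It took about 24 s of the 67 s, and the judge's verdict was not reported back.

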